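# Sort out the mixed-up display boards in a bakery

## Task

The three hard-baked goods on the display boards have got mixed up: each lies on another's board. Put the ring biscuit on the round board, the breadstick lengthwise along the long board and the square rusk on the square board with its edges in line with the board's, each lying flat, right side up, in the middle of its board. Food must never lie on the bare counter, so use the empty wire cooling rack as the spare place on the way; leave the rack empty at the end and do not disturb the jam jar, the bowl and the tin.

Things in the scene. Friction and masses are not known exactly. Their poses are not given: they have to be found in the camera images.
- ring: Ring biscuit, baked golden brown, rigid: outer diameter 64 mm, hole 23 mm, 26 mm high, about 60 g, loose. Origin at the centre of its underside, z up (the ring's axis). It is taken from above across its outside, fingers either side. At the start it lies on the square board.
- stick: Breadstick (a thick crusty bar with slanting scores on top), golden brown, rigid: 150 mm long (its x axis), 42 mm wide (its y axis), 32 mm high, long edges rounded, about 110 g, loose. Origin at the centre of its underside, z up. At the start it lies on the round board.
- rusk: Square rusk, golden brown with a pale top with nine small dots, rigid: 60 x 60 mm (sides along its x and y axes), 26 mm high, about 80 g, loose. Origin at the centre of its underside, z up. At the start it lies on the long board.
- round_board: Round dark wooden display board, diameter 160 mm, flat top without rim, 18 mm high: home of the ring biscuit. Fixed: it cannot be pushed away. Origin at the centre of its underside, z up.
- long_board: Long dark wooden display board, 210 mm (its x axis) by 90 mm (its y axis), flat top without rim, 18 mm high: home of the breadstick, which must lie along x (either way round). Fixed: it cannot be pushed away. Origin at the centre of its underside, z up.
- square_board: Square dark wooden display board, 140 x 140 mm (sides along its x and y axes), flat top without rim, 18 mm high: home of the square rusk. Fixed: it cannot be pushed away. Origin at the centre of its underside, z up.
- rack: Steel wire cooling rack, empty at the start, 180 mm (its x axis) by 140 mm (its y axis), its wires form a flat top 18 mm above the counter (things cannot fall through): the spare place. Fixed: it cannot be pushed away. Origin at the centre of its underside, z up.
- jam_jar: Bystander: jam jar of amber glass with a white cap, diameter 64 mm, 85 mm high, loose. Origin at the centre of its underside.
- bowl: Bystander: small white bowl, diameter 90 mm, 45 mm high, empty, loose. Origin at the centre of its underside.
- tin: Bystander: round steel tin, diameter 76 mm, 70 mm high, loose. Origin at the centre of its underside.
Not all that is in view belongs to the job. What is shaped like the rusk but pink or purple is not meant.

How it is judged (in metres and radians):
On the way:
1. one of the three goods has been set down on the cooling rack and let go (((x of ring in the frame of rack between -0.08 and 0.08 m and y of ring in the frame of rack between -0.065 and 0.065 m and z of ring in the frame of rack between 0.012 and 0.023 m and contact force between the fingers and ring below 0.1 N and linear speed of ring below 0.02 m/s) or (x of stick in the frame of rack between -0.08 and 0.08 m and y of stick in the frame of rack between -0.065 and 0.065 m and z of stick in the frame of rack between 0.012 and 0.023 m and contact force between the fingers and stick below 0.1 N and linear speed of stick below 0.02 m/s) or (x of rusk in the frame of rack between -0.08 and 0.08 m and y of rusk in the frame of rack between -0.065 and 0.065 m and z of rusk in the frame of rack between 0.012 and 0.023 m and contact force between the fingers and rusk below 0.1 N and linear speed of rusk below 0.02 m/s))), for 0.2 s.
At the end, for the whole second after the job is handed in: Ring on the round board, breadstick on the long one, rusk on the square one: each within 15 mm of the board's centre, flat and right side up (0.12 rad), at rest; breadstick within 0.25 rad of the board's length, rusk's sides within 0.25 rad of the square board's (horizontal distance between ring and round_board below 0.015 m and z of ring in the frame of round_board between 0.014 and 0.022 m and angle between each of ring, stick, rusk's own z axis and vertical below 0.12 rad and linear speed of each of ring, stick, rusk below 0.01 m/s and angular speed of each of ring, stick, rusk below 0.1 rad/s and horizontal distance between stick and long_board below 0.015 m and z of stick in the frame of long_board between 0.014 and 0.022 m and angle between the x axis of stick and the x axis of long_board, either way round below 0.25 rad and horizontal distance between rusk and square_board below 0.015 m and z of rusk in the frame of square_board between 0.014 and 0.022 m and (angle between the x axis of rusk and the x axis of square_board, either way round below 0.25 rad or angle between the x axis of rusk and the y axis of square_board, either way round below 0.25 rad)); the robot touches nothing.
It fails at once if one of the three goods lies on the bare counter (height (world z) of any of ring, stick, rusk below 0.008 m).
It fails at once if the jam jar is disturbed (moved more than 20 mm or tipped) (distance of jam_jar from where it was at the start of the episode above 0.02 m or angle between jam_jar's own z axis and vertical above 0.3 rad).
It fails at once if the bowl is disturbed (moved more than 20 mm or tipped) (distance of bowl from where it was at the start of the episode above 0.02 m or angle between bowl's own z axis and vertical above 0.3 rad).
It fails at once if the tin is disturbed (moved more than 20 mm or tipped) (distance of tin from where it was at the start of the episode above 0.02 m or angle between tin's own z axis and vertical above 0.3 rad).
It also fails if it takes over 106 s, if anything falls off the work surface, if the arm or the gripper's body presses on something with over 40 N, if the wrist force passes 120 N, or if a joint passes its speed limit or range.

## Robot

A 6-joint arm with a two-finger parallel gripper is mounted at the origin on the work surface. World frame = base frame: x ahead of the robot, y to its left, z up, the work surface at z = 0. Lengths are in m, angles in degrees, forces in N, time in s.
With the tool pointing down it reaches from about 0.4 to 0.825 m from the base axis. Payload 7 kg.
Tool frame: the origin (TCP) lies at the very end of the fingers, on their centre line; the grasp point (between the pads) lies 19 mm behind it (r.grip_depth is the distance from the TCP to the grasp point, in m); z points along the fingers, y is the line along which they close (so a half turn about z gives the same grasp; the last joint's range is limited). The gripper opens to 88 mm and grips with 3 to 60 N. Pads are 19 mm wide; open, the fingers measure 130 mm over their backs; the gripper's body (78 mm by 193 mm) begins 47 mm behind the grasp point.
Start: joints at [-49.784, 20.546, 0.682, 0, -70.136, -16.507], TCP at [0.271, -0.618, 0.227] pointing down, gripper open.
Joint ranges: [-176.03, 176.03], [-82.01, 121.73], [-58.28, 71.71], [-173.87, 95.51], [-174.79, -0.11], [-173.66, 173.66]. Speed limits (degrees/s): [136.94, 136.94, 172.46, 180, 180, 180].

## Interface

Orientations are given as [roll, pitch, yaw] about the fixed x, y, z axes, in that order (R = Rz(yaw) Ry(pitch) Rx(roll)).
In Python, from plant import r gives the robot as it stands.
- The arm moves only by the tool play_rows, never from a script. Its argument "rows" is a list that holds one entry, the list of rows, each a list of 5 numbers: the closure, from 0 (fully open) to 1 (shut), then the shift along the tool's x, y, z each as a share of 0.5 m, from -1 to 1, then the turn about the tool's z as a share of 1.5 rad, from -1 to 1. A call has exactly 8 rows; each row is the pose to reach, as a shift and turn from the pose commanded when the call began, along the tool's axes at that moment; what a row does not reach only later rows make up. A row lasts 1/12 s, in which the tool goes at most 41.7 mm and 7.16 degrees, less where a joint would pass 70% of its speed; a pose out of reach is approached as far as the arm can. A call with a number of a shift or a turn outside -1 to 1 is refused whole. A call with a gripper value outside its range is refused whole. The fingers move at their own pace and stop on an object; "squeeze" is the grip in N (left out, the last holds). Time passes only in rows, so rows that repeat a pose let the fingers close, or fill a call up. It gives the time, the measured TCP pose, the force, the opening and the grip force at its end, in the units of the state.
- r.get_state(): the state, without advancing time (a new reading comes with each control period).
- r.capture(name): name is "side" or "top"; returns the picture (400x640x3 uint8, red, green, blue); there is no depth.
- r.camera_info(name): a dict with "fovy" (degrees; the focal length in pixels is half the picture's height over the tangent of half this angle, whatever the lens; pixels are square), "cx", "cy" (the principal point, pixels), "pose" (4x4, takes a point from camera to world coordinates). Camera axes: x right, y down, z forward; pixel columns grow to the right and rows downward; lengths in m; the calibration is good to about 2 mm. A picture is of the moment at which its call begins. camera_info takes no time and is no camera call.
- r.close_job(): hands the job in; it is judged then, once.
The state is a dict: "time_s": time; "joints": joint angles; "qd": joint speeds; "joint_torque": joint torques, N m; "tcp_pos": TCP position; "eef_rot": TCP orientation; "contact_force": force on the tool from outside, world axes, zero at the start; "moment": the same for the moment, N m; "gripper_width": finger opening in m; "gripper_force": force on a finger pad.
Only numpy, scipy, OpenCV 4.12 (cv2) and the standard library are available. Lean on these libraries where they do the work, as an engineer would, in place of code of your own. Each camera call takes 0.05 s, during which the arm holds its last target. There are 200 camera calls.

## Working session

There is one attempt and no reset: what is moved stays moved. The work goes in short steps, Python scripts to look and compute and a tool call to move; the robot and the scene stay as the last step left them, time stands still between calls to the robot, and variables do not carry over. Pictures are saved under pics/ and viewed, at most 14 in all, crops included, and the job is handed in when it is done.

Besides the shell and the picture viewer there is one more tool, called after ">>>" in YAML: its name, and indented under it one key for each argument. play_rows: Moves the arm, as the interface text tells. Its arguments: {"type":"object","properties":{"rows":{"type":"array","items":{"type":"array","items":{"type":"array","items":{"type":"number"}}}},"squeeze":{"type":"number"}},"required":["rows"]}

```bash
ls; mkdir -p pics
python3 - <<'E'
from plant import r
import cv2
print(r.get_state())
for n in("top","side"):
    cv2.imwrite(f"pics/{n}0.png",r.capture(n)[:,:,::-1]); print(n,r.camera_info(n))
E
```

```text
pics
{'time_s': 0.0, 'joints': array([-4.97849357e+01,  2.05911332e+01,  6.34168248e-01, -1.97101012e-02,
       -7.01362487e+01, -1.65086331e+01]), 'qd': array([ 0.0817273 ,  0.01131454, -0.01251801,  0.04986052, -0.12711631,
        0.07447487]), 'joint_torque': array([ 1.86240213e-03, -5.82711303e+01,  2.93054670e+01,  6.99728921e+00,
        6.53704628e-03, -1.62275228e-04]), 'tcp_pos': array([ 0.27117962, -0.61759828,  0.22563039]), 'eef_rot': array([ 1.79905363e+02, -8.72508755e-03, -1.56300274e+02]), 'contact_force': array([ 0.38664298,  0.37012674, -0.53433963]), 'moment': array([0.01078191, 0.03469084, 0.00335742]), 'gripper_force': 0.0, 'gripper_width': 0.08771380773117052}
top {'fovy': 49.772795086590385, 'cx': 328.32440614720997, 'cy': 194.14045389058023, 'pose': array([[-1.07136277e-02, -9.97412828e-01,  7.10835342e-02,
         4.66277209e-01],
       [-9.99942130e-01,  1.06170691e-02, -1.73608065e-03,
         6.60622369e-02],
       [ 9.76890315e-04, -7.10980203e-02, -9.97468855e-01,
         1.17540877e+00],
       [ 0.00000000e+00,  0.00000000e+00,  0.00000000e+00,
         1.00000000e+00]])}
side {'fovy': 44.22196517131176, 'cx': 317.2774864692231, 'cy': 199.20721938207555, 'pose': array([[-0.82069703, -0.3834126 ,  0.42361677,  0.00386817],
       [-0.57112562,  0.52910068, -0.62758904,  0.9188271 ],
       [ 0.01648963, -0.75699885, -0.65320811,  0.93507594],
       [ 0.        ,  0.        ,  0.        ,  1.        ]])}
```

View pics/top0.png

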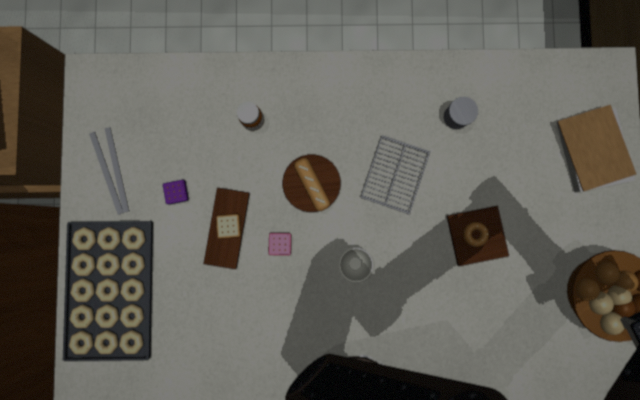

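View pics/side0.png

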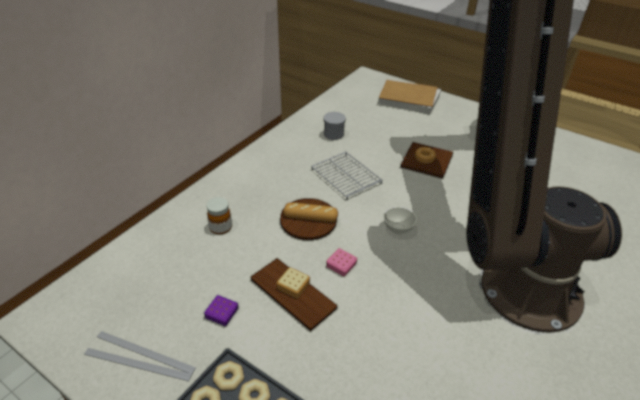

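The pictures show the pieces in top view:

- Ring at (476,234) on the square board.
- Stick at (312,184) on the round board.
- A pale-topped square at (228,226) on the long board.
- Rack at (395,174), bowl at (356,264), jar at (250,116) and tin at (460,112).

Three things are shaped like the rusk: (228,226) is golden with a pale top, (280,244) is pink and (175,191) is purple. The rusk is the first, because of its colour and because it lies on the long board. The next crop should confirm this, along with the measuring.

```bash
cat > h.py <<'E'
from plant import r
import numpy as np, cv2
def ray(n,uv,z):
    c=r.camera_info(n);f=200/np.tan(np.radians(c['fovy']/2));P=c['pose']
    uv=np.atleast_2d(np.float64(uv));d=np.c_[(uv[:,0]-c['cx'])/f,(uv[:,1]-c['cy'])/f,np.ones(len(uv))]@P[:3,:3].T
    return P[:3,3]+d*((z-P[2,3])/d[:,2])[:,None]
def proj(n,p):
    c=r.camera_info(n);f=200/np.tan(np.radians(c['fovy']/2));P=c['pose']
    q=(np.atleast_2d(p)-P[:3,3])@P[:3,:3]; return q[:,:2]/q[:,2:]*f+[c['cx'],c['cy']]
def seg(img,mask,box,z,n="top"):
    x0,y0,x1,y1=box;m=np.zeros(mask.shape,np.uint8);m[y0:y1,x0:x1]=mask[y0:y1,x0:x1]
    k,l,s,_=cv2.connectedComponentsWithStats(m)
    i=1+np.argmax(s[1:,4]);m=(l==i).astype(np.uint8)
    c=max(cv2.findContours(m,0,1)[0],key=cv2.contourArea)[:,0]
    w=ray(n,c,z)[:,:2]; (cx,cy),(a,b),t=cv2.minAreaRect((w*1000).astype(np.float32))
    e,_=cv2.minEnclosingCircle((w*1000).astype(np.float32))
    return c,np.round([cx,cy,a,b,t,e[0],e[1]],1)
E
python3 - <<'E'
from h import *
im=r.capture("top"); hsv=cv2.cvtColor(im,cv2.COLOR_RGB2HSV)
for p in[(228,226),(222,205),(476,243),(455,230),(312,184),(300,200),(490,255),(395,230)]: print(p,im[p[1],p[0]],hsv[p[1],p[0]])
R=im[...,0].astype(int);B=im[...,2].astype(int)
brown=(hsv[...,1]>75).astype(np.uint8)
good=((hsv[...,1]>60)&(R>110)).astype(np.uint8)
vis=im.copy()
B_={'long':(195,180,255,275),'round':(275,145,348,220),'square':(435,200,515,272)}
for k,b in B_.items():
    c,v=seg(im,brown,b,.018);print(k,v);cv2.polylines(vis,[c],1,(0,255,0))
for k,b,z in(('rusk',(212,210,245,242),.044),('stick',(290,152,336,216),.035),('ring',(460,218,492,250),.030)):
    g=good if k!='ring' else ((hsv[...,1]>75)&(R>60)).astype(np.uint8)
    c,v=seg(im,g,b,z);print(k,v);cv2.polylines(vis,[c],1,(0,0,255))
u=[[384,136],[430,150],[409,213],[361,198]]
print('rack',ray("top",u,.018).round(3))
for k,p,z in(('bowl',(356,264),.045),('jar',(249,112),.085),('tin',(462,111),.07)):print(k,ray("top",p,z).round(3))
a=cv2.resize(vis[130:280,190:350],None,fx=4,fy=4,interpolation=cv2.INTER_CUBIC)[:,:]
b=cv2.resize(vis[195:275,430:520],None,fx=4,fy=4,interpolation=cv2.INTER_CUBIC)
b2=cv2.resize(vis[125:225,350:440],None,fx=2,fy=2)
out=np.zeros((600,800,3),np.uint8);out[:,:440]=a[:,:440];out[:320,440:]=b[:,:360];out[340:540,440:620]=b2
cv2.imwrite("pics/c1.png",out[:,:,::-1])
E
```

```text
(228, 226) [115 107  86] [ 22  64 115]
(222, 205) [56 32 17] [ 12 178  56]
(476, 243) [77 60 38] [ 17 129  77]
(455, 230) [30 15  3] [ 13 230  30]
(312, 184) [131 105  67] [ 18 125 131]
(300, 200) [60 35 20] [ 11 170  60]
(490, 255) [56 31 18] [ 10 173  56]
(395, 230) [126 127 120] [ 34  14 127]
long [461.6 338.1  87.3 205.4  80.3 461.4 338.5]
round [579.7 110.5 151.1 151.7  89.4 579.5 109.8]
square [ 434.4 -333.3  136.1  138.9   10.5  434.3 -332.4]
rusk [466.7 328.5  54.2  53.6   4.5 467.2 328.3]
stick [575.7 106.2 136.   28.4  26.  574.6 108.3]
ring [ 438.1 -327.    55.6   58.2   88.1  438.5 -326.9]
rack [[ 0.706 -0.089  0.018]
 [ 0.666 -0.213  0.018]
 [ 0.496 -0.152  0.018]
 [ 0.537 -0.024  0.018]]
bowl [[ 0.364 -0.006  0.045]]
jar [[0.758 0.266 0.085]]
tin [[ 0.759 -0.287  0.07 ]]
```

View pics/c1.png

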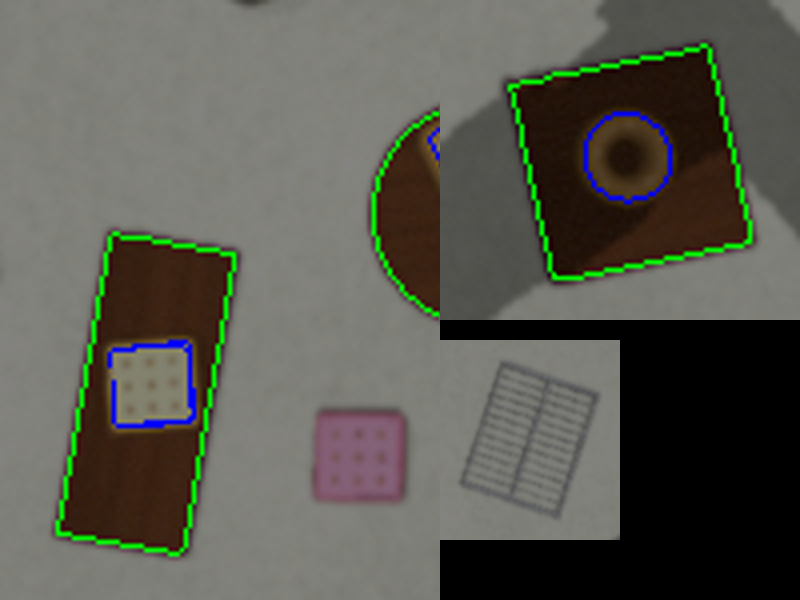

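The crop confirms it: the rusk is golden with a pale top and nine dots, at (228,226), and the pink square beside it is a decoy. Outlines fit the known sizes to within about 1–2 px. Next I'll check the positions with the side camera.

Run:
```python
from h import *
im=r.capture("side"); hsv=cv2.cvtColor(im,cv2.COLOR_RGB2HSV);R=im[...,0].astype(int)
brown=(hsv[...,1]>75).astype(np.uint8)
for k,b in{'long':(245,250,345,335),'round':(275,195,345,245),'square':(395,140,460,180)}.items():
    c,v=seg(im,brown,b,.018,"side");print(k,v)
for k,p,z in(('ring',(.438,-.327),.031),('rusk',(.467,.328),.044),('stick',(.576,.107),.05),('rack',(.601,-.1195),.018),('bowl',(.364,-.006),.045),('jar',(.758,.266),.085),('tin',(.759,-.287),.07)):
    u=proj("side",[*p,z])[0];print(k,u.round(1));cv2.drawMarker(im,tuple(int(round(x)) for x in u),(0,255,0),0,5)
a=cv2.resize(im[70:340,190:465],None,fx=2.2,fy=2.2,interpolation=cv2.INTER_CUBIC)
cv2.imwrite("pics/c2.png",a[:,:,::-1])
print(r.get_state()['tcp_pos'])
```

```text
long [456.1 336.6 104.6 208.8  80.2 456.7 343.8]
round [571.4 115.5 154.9 159.7  35.9 575.3 113.7]
square [ 430.2 -327.1  135.5  151.6   11.1  428.7 -329.1]
ring [424.9 154.5]
rusk [292.7 278.2]
stick [309.7 207. ]
rack [346.  171.7]
bowl [398.9 216.6]
jar [217.6 202.6]
tin [333.7 117.4]
[ 0.27130371 -0.61779076  0.22600112]
```

View pics/c2.png

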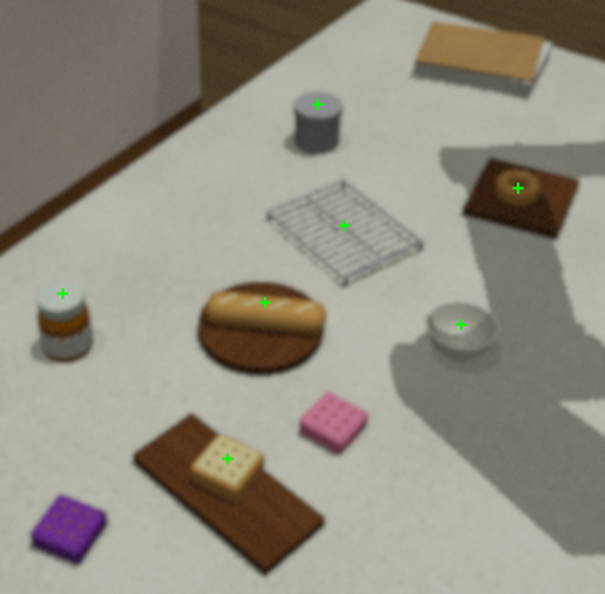

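The side view puts the green markers on the ring, rusk, stick, rack centre, bowl, jar and tin tops, so the two cameras agree to about 2–4 mm. Now I'll write a helper to work out moves.

```bash
cat > go.py <<'E'
from h import *
import sys
# go.py x y z yaw : prints shares from the present pose
s=r.get_state();p=s['tcp_pos'];R=s['eef_rot'];t=np.array([float(a) for a in sys.argv[1:4]])
y=np.radians(R[2]);X=np.array([np.cos(y),np.sin(y),0]);Y=np.array([np.sin(y),-np.cos(y),0])
d=t-p; w=float(sys.argv[4]) if len(sys.argv)>4 else R[2]
print('t',s['time_s'],'pos',p.round(4),'rot',R.round(1),'j',s['joints'].round(0))
print('shares',np.round([d@X/.5,d@Y/.5,-d[2]/.5,-np.radians(w-R[2])/1.5],4))
E
python3 go.py .438 -.327 .15
```

```text
t 0.2 pos [ 0.2713 -0.6178  0.226 ] rot [ 179.9   -0.  -156.3] j [-50.  21.   1.  -0. -70. -17.]
shares [-0.5391  0.3985  0.152  -0.    ]
```

>>> play_rows:
  rows:
    - [[0,-0.539,0.399,0.152,0],[0,-0.539,0.399,0.152,0],[0,-0.539,0.399,0.152,0],[0,-0.539,0.399,0.152,0],[0,-0.539,0.399,0.152,0],[0,-0.539,0.399,0.152,0],[0,-0.539,0.399,0.152,0],[0,-0.539,0.399,0.152,0]]
  squeeze: 12

```text
time_s: 0.87
tcp_pos: [0.4334, -0.334, 0.1526]
eef_rot: [-180.0, 0.0, -156.3]
contact_force: [0.8, -0.2, -0.1]
gripper_width: 0.0875
gripper_force: 0.0
```

```bash
python3 go.py .438 -.327 .022
```

```text
t 0.8667 pos [ 0.4334 -0.334   0.1526] rot [-180.     0.  -156.3] j [-17.  12. -21.  -0. -56. -49.]
shares [-0.0141  0.0091  0.2612 -0.    ]
```

>>> play_rows:
  rows:
    - [[0,-0.014,0.009,0.05,0],[0,-0.014,0.009,0.1,0],[0,-0.014,0.009,0.14,0],[0,-0.014,0.009,0.14,0],[0,-0.014,0.009,0.14,0],[0,-0.014,0.009,0.14,0],[0,-0.014,0.009,0.14,0],[0,-0.014,0.009,0.14,0]]

```text
time_s: 1.53
tcp_pos: [0.4381, -0.3295, 0.0843]
eef_rot: [-179.9, 0.1, -156.3]
contact_force: [0.7, -0.4, -0.1]
gripper_width: 0.0875
gripper_force: 0.0
```

```bash
python3 go.py .438 -.327 .022
python3 - <<'E'
from h import *
im=r.capture("side");a=cv2.resize(im[80:220,340:510],None,fx=4,fy=4,interpolation=cv2.INTER_CUBIC)
cv2.imwrite("pics/c3.png",a[:,:,::-1])
E
```

```text
t 1.5333 pos [ 0.4381 -0.3295  0.0843] rot [-1.799e+02  1.000e-01 -1.563e+02] j [-16.  17. -26.   0. -47. -50.]
shares [-0.0018  0.0047  0.1245 -0.    ]
```

View pics/c3.png

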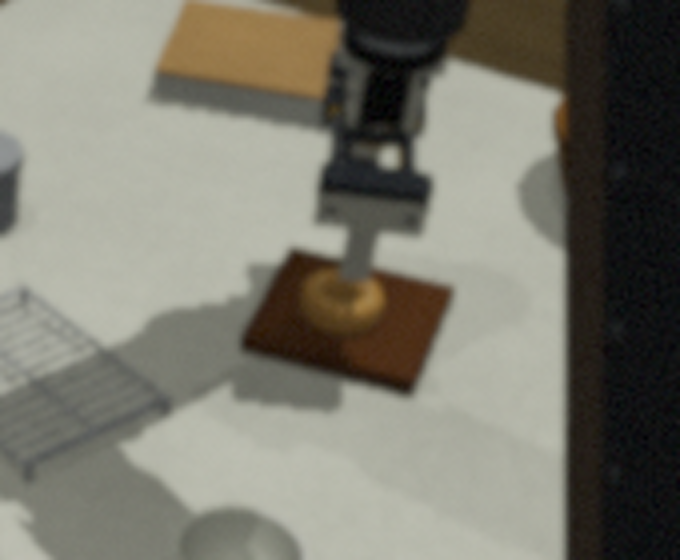

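The gripper is above the ring, with its fingers in line with this view. Going down.

>>> play_rows:
  rows:
    - [[0,-0.002,0.004,0.04,0],[0,-0.002,0.004,0.08,0],[0,-0.002,0.004,0.11,0],[0,-0.002,0.004,0.122,0],[0,-0.002,0.004,0.122,0],[0.3,-0.002,0.004,0.122,0],[1,-0.002,0.004,0.122,0],[1,-0.002,0.004,0.122,0]]

```text
time_s: 2.25
tcp_pos: [0.4383, -0.327, 0.023]
eef_rot: [-179.9, 0.1, -156.3]
contact_force: [-0.5, 0.9, -0.7]
gripper_width: 0.073
gripper_force: 0.0
```

>>> play_rows:
  rows:
    - [[1,0,0,0,0],[1,0,0,0,0],[1,0,0,0,0],[1,0,0,0,0],[1,0,0,0,0],[1,0,0,-0.08,0],[1,0,0,-0.16,0],[1,0,0,-0.24,0]]

```text
time_s: 2.92
tcp_pos: [0.4368, -0.3265, 0.1429]
eef_rot: [179.9, -0.1, -156.3]
contact_force: [1.4, -0.6, -1.4]
gripper_width: 0.0638
gripper_force: 12.0
```

```bash
python3 go.py .601 -.1195 .13
```

```text
t 2.9167 pos [ 0.4368 -0.3265  0.1429] rot [ 1.799e+02 -1.000e-01 -1.563e+02] j [-16.  13. -22.   0. -55. -50.]
shares [-0.4672  0.2469  0.0257 -0.    ]
```

The ring is held: the width reads 64 mm, as it should. Moving to the rack.

>>> play_rows:
  rows:
    - [[1,-0.06,0.03,0,0],[1,-0.18,0.095,0,0],[1,-0.3,0.16,0,0],[1,-0.4,0.21,0,0],[1,-0.467,0.247,0,0],[1,-0.467,0.247,0,0],[1,-0.467,0.247,0,0],[1,-0.467,0.247,0,0]]

```text
time_s: 3.58
tcp_pos: [0.6045, -0.1161, 0.1415]
eef_rot: [-180.0, 0.0, -156.1]
contact_force: [-0.1, -0.0, -0.3]
gripper_width: 0.0637
gripper_force: 12.0
```

```bash
python3 go.py .601 -.1195 .024
```

```text
t 3.5833 pos [ 0.6045 -0.1161  0.1415] rot [-180.     0.  -156.1] j [  7.  19. -14.   0. -57. -73.]
shares [ 0.0091 -0.0034  0.2349 -0.    ]
```

>>> play_rows:
  rows:
    - [[1,0.005,-0.002,0.07,0],[1,0.005,-0.002,0.14,0],[1,0.005,-0.002,0.19,0],[1,0.005,-0.002,0.22,0],[1,0.005,-0.002,0.234,0],[1,0.005,-0.002,0.236,0],[1,0.005,-0.002,0.236,0],[0.6,0.005,-0.002,0.236,0]]

```text
time_s: 4.25
tcp_pos: [0.6007, -0.1218, 0.025]
eef_rot: [-180.0, 0.1, -156.3]
contact_force: [-0.5, 0.3, -0.5]
gripper_width: 0.0637
gripper_force: 12.0
```

>>> play_rows:
  rows:
    - [[0,0,0,0,0],[0,0,0,0,0],[0,0,0,0,0],[0,0,0,0,0],[0,0,0,-0.03,0],[0,0,0,-0.1,0],[0,0,0,-0.18,0],[0,0,0,-0.25,0]]

```text
time_s: 4.92
tcp_pos: [0.5997, -0.1218, 0.1509]
eef_rot: [-180.0, -0.0, -156.3]
contact_force: [1.5, -0.6, 0.3]
gripper_width: 0.0876
gripper_force: 0.0
```

```bash
python3 go.py .467 .328 .12 -175.5
python3 - <<'E'
from h import *
for n,b in(("top",(340,120,450,230)),):
    im=r.capture(n);x0,y0,x1,y1=b
    cv2.imwrite("pics/c4.png",cv2.resize(im,None,fx=1.25,fy=1.25)[:,:,::-1])
E
```

```text
t 4.9167 pos [ 0.5997 -0.1218  0.1509] rot [-180.    -0.  -156.3] j [  7.  18. -14.   0. -59. -73.]
shares [-0.1189  0.9303  0.0619  0.2237]
```

View pics/c4.png

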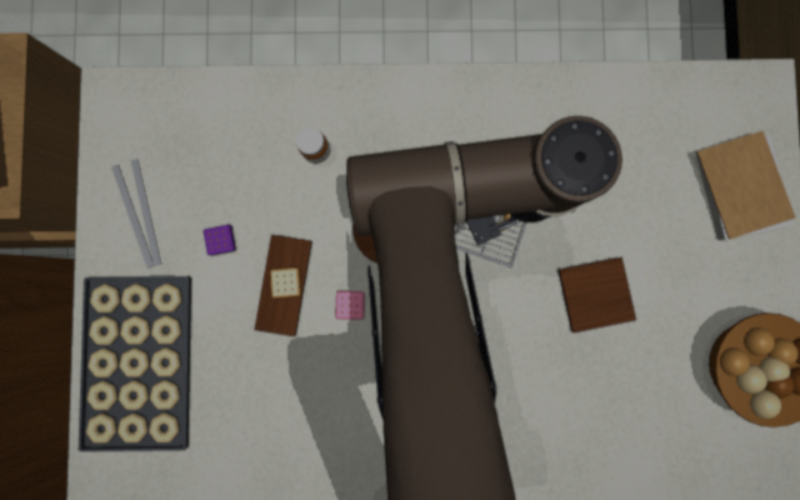

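The square board is now bare, with the ring hidden under the arm at the rack. Moving to the rusk.

>>> play_rows:
  rows:
    - [[0,-0.01,0.07,0,0.05],[0,-0.02,0.15,0,0.1],[0,-0.03,0.23,0,0.15],[0,-0.04,0.31,0,0.2],[0,-0.05,0.39,0,0.224],[0,-0.06,0.47,0,0.224],[0,-0.07,0.55,0,0.224],[0,-0.08,0.62,0,0.224]]

```text
time_s: 5.63
tcp_pos: [0.5108, 0.1804, 0.1494]
eef_rot: [180.0, 0.0, -175.5]
contact_force: [0.8, -0.3, -0.1]
gripper_width: 0.088
gripper_force: 0.0
```

```bash
python3 go.py .467 .328 .10 -175.5
python3 - <<'E'
from h import *
im=r.capture("top"); hsv=cv2.cvtColor(im,cv2.COLOR_RGB2HSV)
c,v=seg(im,(hsv[...,1]>75).astype(np.uint8),(435,200,515,272),.018);print('square',v)
E
```

```text
t 5.6333 pos [0.5108 0.1804 0.1494] rot [ 180.     0.  -175.5] j [  40.   12.  -22.   -0.  -56. -126.]
shares [ 6.430e-02  3.011e-01  9.870e-02 -2.000e-04]
square [ 434.3 -333.   136.6  138.5   10.8  433.8 -332.1]
```

>>> play_rows:
  rows:
    - [[0,0.02,0.08,0.03,0],[0,0.04,0.16,0.06,0],[0,0.055,0.24,0.09,0],[0,0.064,0.301,0.1,0],[0,0.064,0.301,0.1,0],[0,0.064,0.301,0.1,0],[0,0.064,0.301,0.1,0],[0,0.064,0.301,0.1,0]]

```text
time_s: 6.35
tcp_pos: [0.4684, 0.3251, 0.0992]
eef_rot: [180.0, 0.0, -175.6]
contact_force: [0.4, -0.0, -0.5]
gripper_width: 0.0877
gripper_force: 0.0
```

```bash
python3 go.py .467 .328 .023 -175.5
python3 - <<'E'
from h import *
im=r.capture("side");a=cv2.resize(im[120:340,210:400],None,fx=2.7,fy=2.7,interpolation=cv2.INTER_CUBIC)
cv2.imwrite("pics/c5.png",a[:,:,::-1])
E
```

```text
t 6.35 pos [0.4684 0.3251 0.0992] rot [ 180.     0.  -175.6] j [  54.   17.  -22.   -0.  -50. -140.]
shares [ 0.0023  0.006   0.1524 -0.001 ]
```

View pics/c5.png

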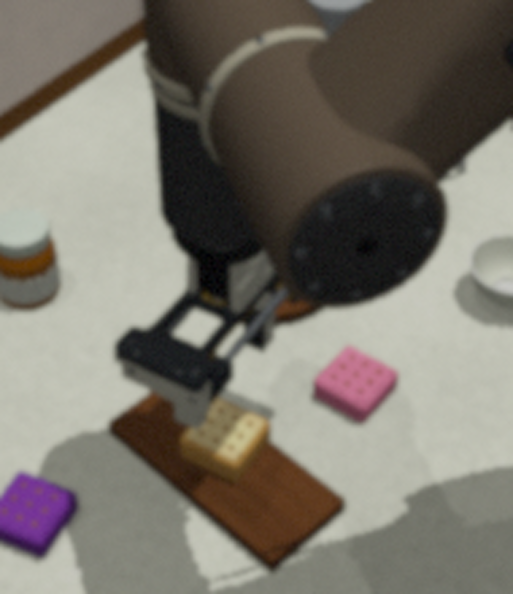

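The gripper is squarely above the rusk. Going down to grip it.

>>> play_rows:
  rows:
    - [[0,0.001,0.003,0.04,0],[0,0.001,0.003,0.08,0],[0,0.001,0.003,0.12,0],[0,0.001,0.003,0.145,0],[0,0.001,0.003,0.152,0],[0,0.001,0.003,0.152,0],[0.3,0.001,0.003,0.152,0],[1,0.001,0.003,0.152,0]]

```text
time_s: 7.07
tcp_pos: [0.4683, 0.3276, 0.0241]
eef_rot: [179.9, 0.1, -175.6]
contact_force: [-0.5, 0.6, -0.5]
gripper_width: 0.0792
gripper_force: 0.0
```

>>> play_rows:
  rows:
    - [[1,0,0,0,0],[1,0,0,0,0],[1,0,0,0,0],[1,0,0,0,0],[1,0,0,0,0],[1,0,0,-0.08,0],[1,0,0,-0.16,0],[1,0,0,-0.25,0]]

```text
time_s: 7.73
tcp_pos: [0.4668, 0.3264, 0.1449]
eef_rot: [-179.9, -0.1, -175.5]
contact_force: [0.7, 1.5, -1.1]
gripper_width: 0.0597
gripper_force: 12.0
```

```bash
python3 go.py .434 -.333 .15 -169.3
```

```text
t 7.7333 pos [0.4668 0.3264 0.1449] rot [-1.799e+02 -1.000e-01 -1.755e+02] j [  55.   15.  -19.   -0.  -56. -140.]
shares [ 0.1679 -1.3097 -0.0101 -0.0726]
```

>>> play_rows:
  rows:
    - [[1,-0.01,-0.05,0,-0.02],[1,-0.02,-0.12,0,-0.04],[1,-0.03,-0.2,0,-0.06],[1,-0.03,-0.28,0,-0.073],[1,-0.02,-0.36,0,-0.073],[1,-0.01,-0.44,0,-0.073],[1,0,-0.52,0,-0.073],[1,0.01,-0.6,0,-0.073]]

```text
time_s: 8.4
tcp_pos: [0.4851, 0.026, 0.1445]
eef_rot: [180.0, -0.0, -169.2]
contact_force: [1.9, -0.7, -0.4]
gripper_width: 0.0602
gripper_force: 12.0
```

```bash
python3 go.py .434 -.333 .14 -169.3
```

```text
t 8.4 pos [0.4851 0.026  0.1445] rot [ 180.    -0.  -169.2] j [  26.    7.  -29.   -0.  -54. -106.]
shares [ 2.343e-01 -6.863e-01  9.000e-03  6.000e-04]
```

>>> play_rows:
  rows:
    - [[1,0.02,-0.07,0,0],[1,0.05,-0.15,0,0],[1,0.08,-0.23,0,0],[1,0.11,-0.31,0,0],[1,0.14,-0.39,0,0],[1,0.17,-0.47,0,0],[1,0.19,-0.54,0,0],[1,0.21,-0.6,0,0]]

```text
time_s: 9.07
tcp_pos: [0.4376, -0.2891, 0.1445]
eef_rot: [-180.0, -0.0, -169.3]
contact_force: [1.2, 0.7, -0.7]
gripper_width: 0.06
gripper_force: 12.0
```

>>> play_rows:
  rows:
    - [[1,0.02,-0.06,0,0],[1,0.024,-0.086,0.03,0],[1,0.024,-0.086,0.08,0],[1,0.024,-0.086,0.13,0],[1,0.024,-0.086,0.17,0],[1,0.024,-0.086,0.17,0],[1,0.024,-0.086,0.17,0],[1,0.024,-0.086,0.17,0]]

```text
time_s: 9.73
tcp_pos: [0.4355, -0.3312, 0.0605]
eef_rot: [-180.0, 0.0, -169.2]
contact_force: [0.3, -0.4, -0.4]
gripper_width: 0.0601
gripper_force: 12.0
```

```bash
python3 go.py .434 -.333 .0245 -169.3
python3 - <<'E'
from h import *
im=r.capture("side");a=cv2.resize(im[80:220,300:480],None,fx=3,fy=3,interpolation=cv2.INTER_CUBIC)
b=r.capture("top");b=cv2.resize(b[120:280,340:520],None,fx=2,fy=2,interpolation=cv2.INTER_CUBIC)
o=np.zeros((425,760,3),np.uint8);o[:a.shape[0],:400]=a[:,:400];o[:320,400:760]=b
cv2.imwrite("pics/c6.png",o[:,:,::-1])
E
```

```text
t 9.7333 pos [ 0.4355 -0.3312  0.0605] rot [-180.     0.  -169.2] j [-17.  18. -27.   0. -44. -63.]
shares [ 0.0036 -0.0029  0.0721  0.0008]
```

View pics/c6.png

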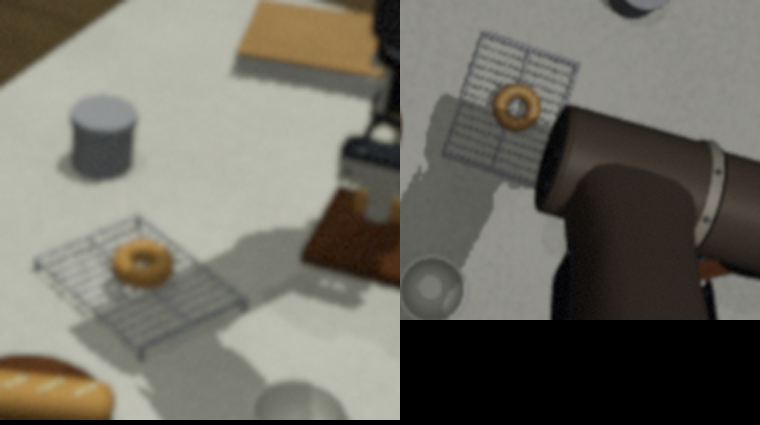

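The ring lies flat on the middle of the rack at about (398,173) in the top view, and the rusk is in the gripper over the square board. Setting the rusk down.

>>> play_rows:
  rows:
    - [[1,0.003,-0.003,0.03,0],[1,0.003,-0.003,0.055,0],[1,0.003,-0.003,0.068,0],[1,0.003,-0.003,0.073,0],[1,0.003,-0.003,0.073,0],[1,0.003,-0.003,0.073,0],[0.6,0.003,-0.003,0.073,0],[0,0.003,-0.003,0.073,0]]

```text
time_s: 10.5
tcp_pos: [0.4341, -0.3329, 0.0237]
eef_rot: [-180.0, 0.1, -169.3]
contact_force: [-0.5, -1.0, -0.1]
gripper_width: 0.063
gripper_force: 0.0
```

>>> play_rows:
  rows:
    - [[0,0,0,0,0],[0,0,0,0,0],[0,0,0,0,0],[0,0,0,0,0],[0,0,0,-0.03,0],[0,0,0,-0.1,0],[0,0,0,-0.18,0],[0,0,0,-0.25,0]]

```text
time_s: 11.17
tcp_pos: [0.4334, -0.3328, 0.1499]
eef_rot: [-180.0, -0.0, -169.3]
contact_force: [1.6, 0.3, -0.1]
gripper_width: 0.0876
gripper_force: 0.0
```

```bash
python3 go.py .576 .107 .15 -154
```

```text
t 11.1667 pos [ 0.4334 -0.3328  0.1499] rot [-180.    -0.  -169.3] j [-17.  12. -22.   0. -56. -62.]
shares [-4.443e-01  8.109e-01 -2.000e-04 -1.775e-01]
```

>>> play_rows:
  rows:
    - [[0,-0.03,0.06,0,-0.05],[0,-0.07,0.13,0,-0.1],[0,-0.11,0.2,0,-0.15],[0,-0.15,0.27,0,-0.178],[0,-0.19,0.34,0,-0.178],[0,-0.23,0.41,0,-0.178],[0,-0.27,0.48,0,-0.178],[0,-0.31,0.55,0,-0.178]]

```text
time_s: 11.83
tcp_pos: [0.5349, -0.0317, 0.1483]
eef_rot: [-180.0, 0.0, -154.0]
contact_force: [0.7, -0.4, 0.7]
gripper_width: 0.0878
gripper_force: 0.0
```

```bash
python3 go.py .576 .107 .12 -154
```

```text
t 11.8333 pos [ 0.5349 -0.0317  0.1483] rot [-180.    0. -154.] j [ 18.  11. -23.   0. -56. -82.]
shares [-0.1956  0.2131  0.0567  0.0004]
```

>>> play_rows:
  rows:
    - [[0,-0.05,0.05,0,0],[0,-0.1,0.11,0,0],[0,-0.15,0.16,0.03,0],[0,-0.196,0.213,0.06,0],[0,-0.196,0.213,0.08,0],[0,-0.196,0.213,0.08,0],[0,-0.196,0.213,0.08,0],[0,-0.196,0.213,0.08,0]]

```text
time_s: 12.5
tcp_pos: [0.576, 0.1043, 0.1086]
eef_rot: [-180.0, 0.0, -154.0]
contact_force: [-0.2, -0.4, -1.2]
gripper_width: 0.0877
gripper_force: 0.0
```

```bash
python3 go.py .576 .107 .024 -154
python3 - <<'E'
from h import *
im=r.capture("side");a=cv2.resize(im[100:340,210:480],None,fx=2.2,fy=2.2,interpolation=cv2.INTER_CUBIC)
cv2.imwrite("pics/c7.png",a[:,:,::-1])
im=r.capture("top"); hsv=cv2.cvtColor(im,cv2.COLOR_RGB2HSV)
g=((hsv[...,1]>60)&(hsv[...,2]>100)).astype(np.uint8)
for k,M in(('rusk',g),('rusk2',(hsv[...,2]>85).astype(np.uint8))):
  c,v=seg(im,M,(455,212,500,258),.044);print(k,v)
c,v=seg(im,(hsv[...,1]>75).astype(np.uint8),(195,180,255,275),.018);print('long',v)
cv2.imwrite("pics/t7.png",im[:,:,::-1])
E
```

```text
t 12.5 pos [0.576  0.1043 0.1086] rot [-180.    0. -154.] j [ 29.  18. -20.   0. -52. -93.]
shares [-2.400e-03  4.800e-03  1.691e-01  1.000e-04]
rusk [ 433.5 -333.5   57.9   57.3   10.6  433.4 -333.2]
rusk2 [ 433.8 -333.6   59.5   59.9   10.6  434.3 -333.9]
long [415.1 317.4 167.3  67.7  17.2 411.9 328. ]
```

View pics/c7.png

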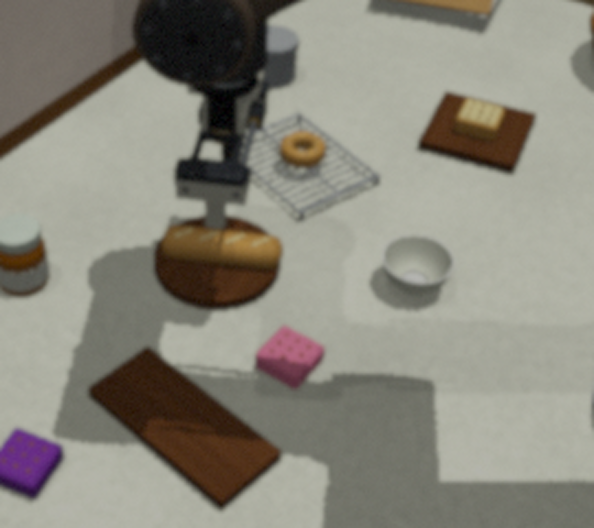

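The rusk is set square in the middle of its board, and the gripper is centred over the breadstick. Going down.

>>> play_rows:
  rows:
    - [[0,-0.001,0.003,0.04,0],[0,-0.001,0.003,0.08,0],[0,-0.001,0.003,0.12,0],[0,-0.001,0.003,0.16,0],[0,-0.001,0.003,0.172,0],[0,-0.001,0.003,0.172,0],[0.3,-0.001,0.003,0.172,0],[1,-0.001,0.003,0.172,0]]
  squeeze: 20

```text
time_s: 13.27
tcp_pos: [0.5768, 0.1067, 0.0236]
eef_rot: [-180.0, 0.1, -154.0]
contact_force: [-0.3, -1.1, -0.4]
gripper_width: 0.0796
gripper_force: 0.0
```

>>> play_rows:
  rows:
    - [[1,0,0,0,0],[1,0,0,0,0],[1,0,0,0,0],[1,0,0,0,0],[1,0,0,0,0],[1,0,0,0,0],[1,0,0,-0.08,0],[1,0,0,-0.16,0]]

```text
time_s: 13.93
tcp_pos: [0.5737, 0.1056, 0.1003]
eef_rot: [-180.0, -0.4, -154.0]
contact_force: [1.4, 0.7, -0.0]
gripper_width: 0.0418
gripper_force: 20.0
```

```bash
python3 go.py .461 .338 .12 170.3
```

```text
t 13.9333 pos [0.5737 0.1056 0.1003] rot [-180.    -0.4 -154. ] j [ 30.  19. -20.  -0. -52. -94.]
shares [-1.3000e-03  5.1660e-01 -3.9400e-02 -3.7732e+00]
```

>>> play_rows:
  rows:
    - [[1,0,0.03,-0.04,0.07],[1,0,0.1,-0.06,0.14],[1,0,0.18,-0.06,0.21],[1,0,0.26,-0.06,0.28],[1,0,0.34,-0.06,0.35],[1,0,0.42,-0.06,0.4],[1,0,0.48,-0.06,0.415],[1,0,0.515,-0.06,0.415]]

```text
time_s: 14.6
tcp_pos: [0.4612, 0.3407, 0.132]
eef_rot: [180.0, -0.0, 170.4]
contact_force: [0.4, -0.4, -1.7]
gripper_width: 0.042
gripper_force: 20.0
```

>>> play_rows:
  rows:
    - [[1,0,0,0.04,0],[1,0,0,0.08,0],[1,0,0,0.12,0],[1,0,0,0.12,0],[1,0,0,0.12,0],[1,0,0,0.12,0],[1,0,0,0.12,0],[1,0,0,0.12,0]]

```text
time_s: 15.27
tcp_pos: [0.4634, 0.3385, 0.0734]
eef_rot: [179.9, 0.1, 170.4]
contact_force: [-0.2, 0.1, -0.8]
gripper_width: 0.0416
gripper_force: 20.0
```

```bash
python3 go.py .461 .338 .0245 170.3
python3 - <<'E'
from h import *
im=r.capture("side");a=cv2.resize(im[180:340,210:390],None,fx=4,fy=3.6,interpolation=cv2.INTER_CUBIC)
cv2.imwrite("pics/c8.png",a[:,:,::-1])
E
```

```text
t 15.2667 pos [0.4634 0.3385 0.0734] rot [1.799e+02 1.000e-01 1.704e+02] j [  56.   19.  -23.    0.  -47. -155.]
shares [ 0.0046 -0.0018  0.0977  0.0007]
```

View pics/c8.png

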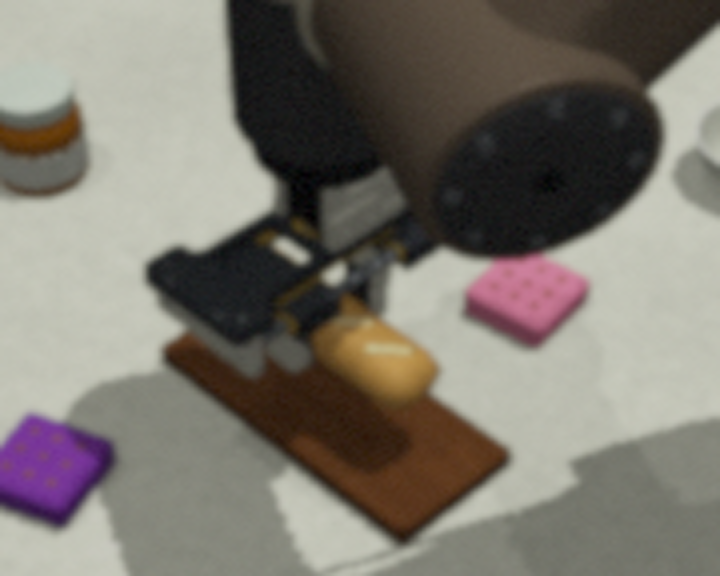

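The stick hangs level along the long board. Setting it down.

>>> play_rows:
  rows:
    - [[1,0.003,-0.001,0.035,0],[1,0.003,-0.001,0.065,0],[1,0.003,-0.001,0.085,0],[1,0.003,-0.001,0.095,0],[1,0.003,-0.001,0.099,0],[1,0.003,-0.001,0.099,0],[0.7,0.003,-0.001,0.099,0],[0,0.003,-0.001,0.099,0]]

```text
time_s: 15.98
tcp_pos: [0.4617, 0.3382, 0.0233]
eef_rot: [179.9, 0.0, 170.4]
contact_force: [0.0, 0.5, -0.4]
gripper_width: 0.0451
gripper_force: 0.0
```

>>> play_rows:
  rows:
    - [[0,0,0,0,0],[0,0,0,0,0],[0,0,0,0,0],[0,0,0,0,0],[0,0,0,-0.03,0],[0,0,0,-0.1,0],[0,0,0,-0.18,0],[0,0,0,-0.25,0]]

```text
time_s: 16.65
tcp_pos: [0.4612, 0.3375, 0.1494]
eef_rot: [-180.0, 0.0, 170.4]
contact_force: [0.6, 1.1, -0.8]
gripper_width: 0.087
gripper_force: 0.0
```

```bash
python3 go.py .600 -.121 .15
```

```text
t 16.65 pos [0.4612 0.3375 0.1494] rot [-180.     0.   170.4] j [  56.   14.  -19.    0.  -57. -155.]
shares [-0.4269 -0.8577 -0.0012 -0.    ]
```

>>> play_rows:
  rows:
    - [[0,-0.03,-0.06,0,0],[0,-0.06,-0.13,0,0],[0,-0.1,-0.2,0,0],[0,-0.13,-0.27,0,0],[0,-0.17,-0.34,0,0],[0,-0.2,-0.41,0,0],[0,-0.24,-0.48,0,0],[0,-0.27,-0.55,0,0]]

```text
time_s: 17.32
tcp_pos: [0.549, 0.0422, 0.1478]
eef_rot: [180.0, 0.0, 170.4]
contact_force: [0.4, 0.5, 0.3]
gripper_width: 0.0877
gripper_force: 0.0
```

>>> play_rows:
  rows:
    - [[0,-0.04,-0.07,0,0],[0,-0.08,-0.14,0,0],[0,-0.12,-0.22,0.03,0],[0,-0.157,-0.308,0.06,0],[0,-0.157,-0.308,0.1,0],[0,-0.157,-0.308,0.12,0],[0,-0.157,-0.308,0.12,0],[0,-0.157,-0.308,0.12,0]]

```text
time_s: 17.98
tcp_pos: [0.5996, -0.1208, 0.0873]
eef_rot: [-180.0, -0.1, 170.4]
contact_force: [0.2, 0.7, 0.4]
gripper_width: 0.0874
gripper_force: 0.0
```

```bash
python3 go.py .600 -.121 .0235
python3 - <<'E'
from h import *
im=r.capture("top"); hsv=cv2.cvtColor(im,cv2.COLOR_RGB2HSV);bm=(hsv[...,1]>75).astype(np.uint8)
for k,b,z,m in(('long',(195,180,255,275),.018,bm),('stick',(205,185,252,272),.040,((hsv[...,2]>75)&(hsv[...,1]>60)).astype(np.uint8)),('round',(275,145,348,220),.018,bm)):
    print(k,seg(im,m,b,z)[1])
a=cv2.resize(im[120:290,190:450],None,fx=2,fy=2,interpolation=cv2.INTER_CUBIC)
s=r.capture("side");s=cv2.resize(s[120:270,240:440],None,fx=1.6,fy=1.6)
o=np.zeros((590,520,3),np.uint8);o[:340]=a;o[345:585,:320]=s;cv2.imwrite("pics/c9.png",o[:,:,::-1])
E
```

```text
t 17.9833 pos [ 0.5996 -0.1208  0.0873] rot [-1.800e+02 -1.000e-01  1.704e+02] j [   7.   22.  -18.    0.  -51. -107.]
shares [-0.0009 -0.0002  0.1275 -0.    ]
long [461.4 338.1  87.2 205.   80.3 461.4 338.5]
stick [460.8 337.   43.8 150.6  80.7 460.4 334.8]
round [550.8 147.8 114.1  61.3  53.9 546.2 151.2]
```

View pics/c9.png

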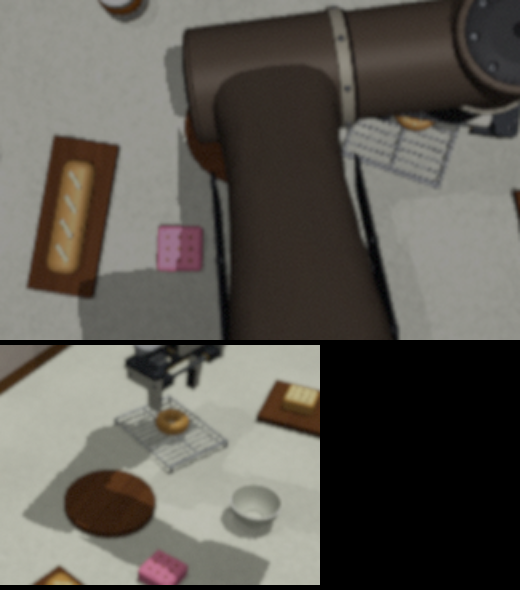

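The stick lies in the middle of the long board, within 1 mm and aligned. The gripper is over the ring on the rack, and the round board is empty.

>>> play_rows:
  rows:
    - [[0,0,0,0.04,0],[0,0,0,0.08,0],[0,0,0,0.11,0],[0,0,0,0.125,0],[0,0,0,0.125,0],[0,0,0,0.125,0],[0.3,0,0,0.125,0],[1,0,0,0.125,0]]
  squeeze: 12

```text
time_s: 18.75
tcp_pos: [0.6009, -0.1207, 0.0265]
eef_rot: [180.0, 0.1, 170.4]
contact_force: [0.5, 0.5, 0.7]
gripper_width: 0.0796
gripper_force: 0.0
```

>>> play_rows:
  rows:
    - [[1,0,0,0,0],[1,0,0,0,0],[1,0,0,0,0],[1,0,0,0,0],[1,0,0,0,0],[1,0,0,-0.05,0],[1,0,0,-0.11,0],[1,0,0,-0.17,0]]

```text
time_s: 19.42
tcp_pos: [0.599, -0.1211, 0.11]
eef_rot: [-180.0, -0.2, 170.3]
contact_force: [0.4, 1.0, -0.2]
gripper_width: 0.0646
gripper_force: 12.0
```

```bash
python3 go.py .580 .110 .11
```

```text
t 19.4167 pos [ 0.599  -0.1211  0.11  ] rot [-180.    -0.2  170.3] j [   7.   20.  -16.   -0.  -54. -107.]
shares [ 0.1149  0.4493  0.     -0.    ]
```

>>> play_rows:
  rows:
    - [[1,0.015,0.05,0,0],[1,0.035,0.13,0,0],[1,0.055,0.21,0,0],[1,0.075,0.29,0,0],[1,0.095,0.37,0,0],[1,0.11,0.43,0,0],[1,0.115,0.449,0,0],[1,0.115,0.449,0,0]]

```text
time_s: 20.08
tcp_pos: [0.5805, 0.1126, 0.1098]
eef_rot: [180.0, -0.0, 170.5]
contact_force: [-0.7, -0.4, -1.8]
gripper_width: 0.0644
gripper_force: 12.0
```

>>> play_rows:
  rows:
    - [[1,0,0,0.04,0],[1,0,0,0.08,0],[1,0,0,0.12,0],[1,0,0,0.13,0],[1,0,0,0.13,0],[1,0,0,0.13,0],[1,0,0,0.13,0],[1,0,0,0.13,0]]

```text
time_s: 20.75
tcp_pos: [0.5816, 0.1101, 0.0463]
eef_rot: [179.9, 0.1, 170.4]
contact_force: [1.3, 0.2, -0.0]
gripper_width: 0.0647
gripper_force: 12.0
```

```bash
python3 go.py .580 .110 .0255
```

```text
t 20.75 pos [0.5816 0.1101 0.0463] rot [1.799e+02 1.000e-01 1.704e+02] j [  30.   23.  -22.    0.  -45. -129.]
shares [ 0.0032 -0.0008  0.0416 -0.    ]
```

>>> play_rows:
  rows:
    - [[1,0.002,0,0.02,0],[1,0.002,0,0.032,0],[1,0.002,0,0.039,0],[1,0.002,0,0.042,0],[1,0.002,0,0.042,0],[1,0.002,0,0.042,0],[0.6,0.002,0,0.042,0],[0,0.002,0,0.042,0]]

```text
time_s: 21.42
tcp_pos: [0.5798, 0.1101, 0.0241]
eef_rot: [-180.0, 0.0, 170.4]
contact_force: [-0.2, 0.1, -0.4]
gripper_width: 0.0675
gripper_force: 0.0
```

>>> play_rows:
  rows:
    - [[0,0,0,0,0],[0,0,0,0,0],[0,0,0,0,0],[0,0,0,0,0],[0,0,0,-0.03,0],[0,0,0,-0.1,0],[0,0,0,-0.18,0],[0,0,0,-0.25,0]]

```text
time_s: 22.08
tcp_pos: [0.5797, 0.11, 0.1507]
eef_rot: [-180.0, -0.0, 170.4]
contact_force: [1.7, 0.4, 0.3]
gripper_width: 0.0873
gripper_force: 0.0
```

>>> play_rows:
  rows:
    - [[0,0,-0.05,-0.03,0],[0,0,-0.13,-0.06,0],[0,0,-0.21,-0.06,0],[0,0,-0.29,-0.06,0],[0,0,-0.37,-0.06,0],[0,0,-0.45,-0.06,0],[0,0,-0.52,-0.06,0],[0,0,-0.52,-0.06,0]]

```text
time_s: 22.75
tcp_pos: [0.5347, -0.1507, 0.179]
eef_rot: [-180.0, -0.0, 170.1]
contact_force: [0.3, 0.3, -0.6]
gripper_width: 0.0877
gripper_force: 0.0
```

Run:
```python
from h import *
im=r.capture("top"); hsv=cv2.cvtColor(im,cv2.COLOR_RGB2HSV);bm=(hsv[...,1]>75).astype(np.uint8)
g=((hsv[...,2]>75)&(hsv[...,1]>60)).astype(np.uint8)
for k,b,z,m in(('round',(275,145,348,220),.018,bm),('ring',(290,160,334,206),.031,g),('stick',(205,185,252,272),.040,g)):
    print(k,seg(im,m,b,z)[1])
print(r.get_state()['qd'].round(2))
a=cv2.resize(im[100:290,190:520],None,fx=2.2,fy=2.2)
s=r.capture("side")[80:340,190:470];a=np.pad(a[:300,:500],((0,0),(0,300),(0,0)));a[:260,505:785]=s;a=a[:,:790]
cv2.imwrite("pics/c10.png",a[:,:,::-1])
```

```text
round [580.1 165.7  40.5 130.   89.7 580.  148.2]
ring [578.  101.9   0.    0.    0.  578.  101.9]
stick [461.  337.1  44.2 151.   80.3 460.6 334.7]
[ 3.13  0.07  0.2  -0.26  0.27 -2.13]
```

View pics/c10.png

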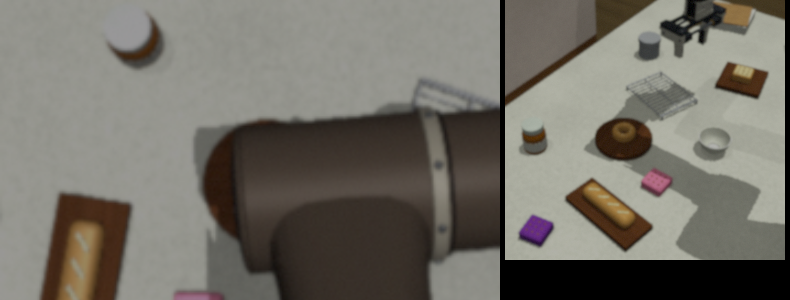

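The side view shows the ring flat in the middle of the round board at about (309,210), as predicted. The stick and rusk are on their boards, the rack is empty, and the jar, bowl and tin are where they were. Handing in.

```bash
python3 -c "
from plant import r
print(r.close_job())"
```

```text
the job is handed in; nothing more can be done
None
```

I handed the job in at about 23 s of robot time, with no verdict shown: the ring, stick and rusk are on their own boards, the rack is empty, and the jar, bowl and tin were not disturbed. The rusk and stick measured within about 1 mm of centre; the ring's position was checked only by eye in the side view.

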